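# Tug-test a graver handle and book it as passed

## Task

Check that the newly fitted wooden graver handle holds: pull it straight out along its leaning axis until the pull gauge's pointer stands between the two ribs of the scale, keep it there for a good second without ever pulling far past the second rib or drawing the handle off, then ease it back down without letting it snap, and let go. Only then book it as passed: work the brass tally off its barbed hook, lower it into the wooden tray and leave it lying flat inside, without disturbing the other things on the bench.

Things in the scene. Friction and masses are not known exactly. Their poses are not given: they have to be found in the camera images.
- handle_grip (a point): Grip point on the axis of the round light-wood graver handle. Its z is the handle's axis and the direction of the pull: out of the gauge, upwards, leaning to the gauge's -x by 35 degrees from vertical. The handle is a 26 mm cylinder, straight from 24 mm below to 22 mm above this point along z, ending 30 mm above it.
- collet (a point): Centre of the top of the gauge's steel collet (26 mm across), which holds the graver's thin tang; 44 mm below the handle's grip point along the pull axis. It moves with the carriage.
- lamp_rim (a point): The point of the lamp shade's lower rim nearest the handle. The black shade, 72 mm across at the rim and 58 mm tall, hangs above the gauge: 132 mm higher than the handle's grip point and beginning 23 mm beyond it. A gripper pointing straight down onto the handle strikes it; one pointing along the handle's axis passes.
- carriage (a joint): Travel (m) of the spring-loaded carriage with collet, graver and pointer along the pull axis: 0 at rest, grows as the handle is pulled, stop at 0.034. It gives from about 5 N, plus 0.45 N per mm: 12 N at 15 mm, 15 N at 23 mm. The pointer tab is wholly between the ribs from 0.015 to 0.023; beyond 0.029 the gauge is overloaded. Let go in mid-travel, it snaps back.
- handle (a joint): How far (m) the handle has come off its tang along the pull axis: 0 = fully on. It is a press fit and moves only if pulled with more than about 26 N.
- pointer (a point): Middle of the gauge's pointer tab, a dark steel bar 34 mm wide and 3 mm high in front of the scale; it moves with the carriage.
- scale_mid (a point): Point midway between the two dark ribs of the aluminium scale plate (at the -y side of the gauge's housing, facing up and to its +x). The ribs bound the wanted pull: 36 mm wide, 2 mm thick, 12 mm apart between centres along the pull axis. The pointer is level with this point at 19 mm of travel.
- gauge: The pull gauge: dark steel base 140 x 100 x 16 mm, leaning grey housing, black lamp shade on a thin post at its +x +y corner. Fixed. Origin on the table, z up; the pull axis lies in its x-z plane and leans 35 degrees to its -x. At rest the handle's grip point is at (-56, 0, 139) mm.
- tally: Brass plate hanging upright on the hook, about 200 g; origin at the centre of its window (20 mm wide, 19 mm tall). z up the plate, x its normal, pointing along the hook. Plate 8 mm thick, 46 mm wide from 54 mm below to 17 mm above the origin, then 26 mm; the head to grip by, 30 to 58 mm above, is 10 mm thick. The window's upper edge rests on the hook.
- tally_foot (a point): Middle of the lower edge of the tally, 54 mm below its origin.
- tally_head (a point): Middle of the top of the tally's head, 58 mm above its origin.
- stand: Stand of the barbed hook: round dark foot 90 mm across, upright at x = -40 mm. Fixed; origin on the table, z up. In its x-z plane a 6 mm wire runs from (-40, 140) mm along +x to the bend at (30, 136), rises at 50 degrees to the tip at (45.4, 154.4) and turns back level as a barb to (36.4, 154.4) (centre lines). The tally hangs at x about 16.
- hook_bend (a point): Centre of the wire at the bend of the hook, where it starts to rise at 50 degrees.
- hook_tip (a point): Centre of the wire at the tip of the hook. An upright tally cannot pass it: on the arm, lean the tally's head towards the stand's -x by about 40 degrees, bring it up the rise past the bend and draw it off square to its plate, outwards and up, wire and barb both inside the window (window centre about 1.5 mm above the tip, square to the lean).
- barb_end (a point): Centre of the end of the barb, 9 mm back from the hook's tip, towards the upright. Together, wire and barb leave about 4 mm of play in the window of the leaned tally.
- tray: Shallow dark wooden tray, 200 x 150 mm, 15 mm high, walls and floor 5 mm. Fixed. Origin at the centre of its underside on the table; long side along its x.
- cup: Bystander, to be left alone: blue plastic cup, 84 mm across, 120 mm tall; origin at the centre of its underside.
- jar: Bystander, to be left alone: amber jar, 60 mm across, 70 mm tall; origin at the centre of its underside.
- tin: Bystander, to be left alone: small tin, 68 mm across, 45 mm tall; origin at the centre of its underside.
- burs: Bystander, to be left alone: bur block, 60 x 90 mm, 35 mm tall, with thin steel burs up to 70 mm; origin at the centre of its underside.
- driver: Bystander, to be left alone: screwdriver, 150 mm long, lying; origin at the centre of its underside.
- bezel: Bystander, to be left alone: steel ring, 44 mm across, 12 mm tall; origin at the centre of its underside.
- wax: Bystander, to be left alone: green wax block, 50 x 30 x 22 mm; origin at the centre of its underside.
Mind the look-alikes: they are no part of the job. There is more than one size of the tally; the job needs the largest. What is shaped like the stand but purple is not meant.

How it is judged (in metres and radians):
On the way, in this order (a step that is already met when the one before it is completed fails the run):
1. the handle is pulled so that the pointer tab stands between the two ribs for one second (value of joint carriage between 0.015 and 0.023 m and value of joint handle below 0.003 m), for 1 s.
2. the handle is eased back to rest and let go (value of joint carriage below 0.002 m and contact force between the fingers and gauge below 0.3 N), for 0.2 s.
3. the tally is off the hook, held in the fingers (distance between tally and hook_tip above 0.07 m and contact force between the fingers and tally above 1 N), for 0.2 s.
4. the tally is lowered into the tray: its foot within 20 mm of the tray's floor and inside its walls while the fingers still hold it (z of tally_foot in the frame of tray below 0.025 m and x of tally_foot in the frame of tray between -0.097 and 0.097 m and y of tally_foot in the frame of tray between -0.072 and 0.072 m and contact force between the fingers and tally above 1 N), for 0.1 s.
At the end, for the whole second after the job is handed in: The tally lies flat (within 6 degrees) and still on the tray's floor, inside its walls; the carriage is back at rest (under 2 mm) and the handle is still fully on its tang (moved less than 3 mm); nothing is held (x of tally in the frame of tray between -0.08 and 0.08 m and y of tally in the frame of tray between -0.06 and 0.06 m and height (world z) of tally below 0.02 m and (angle between tally's own x axis and vertical below 0.1 rad or angle between tally's own x axis and vertical above 3.04 rad) and linear speed of tally below 0.02 m/s and angular speed of tally below 0.2 rad/s and value of joint carriage below 0.002 m and value of joint handle below 0.003 m); the robot touches nothing.
It fails at once if the gauge is overloaded: the carriage is pulled beyond 29 mm, far past the second rib (value of joint carriage above 0.029 m).
It fails at once if the handle is drawn off its tang by more than 4 mm (value of joint handle above 0.004 m).
It fails at once if the carriage snaps back faster than 0.35 m/s (velocity of joint carriage below -0.35 m/s).
It fails at once if a bystander (cup, jar, tin, bur block, screwdriver, steel ring or wax block) is shoved by more than 20 mm (distance of any of cup, jar, tin, burs, driver, bezel, wax from where it was at the start of the episode above 0.02 m).
It also fails if it takes over 72 s, if anything falls off the work surface, if the arm or the gripper's body presses on something with over 40 N, if the wrist force passes 120 N, or if a joint passes its speed limit or range.

## Robot

A 6-joint arm with a two-finger parallel gripper is mounted at the origin on the work surface. World frame = base frame: x ahead of the robot, y to its left, z up, the work surface at z = 0. Lengths are in mm, angles in rad, forces in N, time in s.
With the tool pointing down it reaches from about 350 to 775 mm from the base axis. Payload 7.3 kg.
Tool frame: the origin (TCP) lies at the very end of the fingers, on their centre line; the grasp point (between the pads) lies 19 mm behind it; z points along the fingers, y is the line along which they close (so a half turn about z gives the same grasp; the last joint's range is limited). The gripper opens to 92 mm and grips with 3 to 60 N. Pads are 19 mm wide; open, the fingers measure 130 mm over their backs; the gripper's body (75 mm by 190 mm) begins 47 mm behind the grasp point.
Start: joints at [1.121, 0.342, 1.524, -0, 1.275, -0.146], TCP at [157.038, 500.983, 226.741] pointing down, gripper open.
Joint ranges: [-2.53, 2.53], [-0.77, 2.02], [0.04, 2.7], [-1, 4.14], [0.28, 2.66], [-3.11, 3.11]. Speed limits (rad/s): [2.57, 2.57, 3.14, 3.14, 3.14, 3.14].

## Interface

Orientations are given as [roll, pitch, yaw] about the fixed x, y, z axes, in that order (R = Rz(yaw) Ry(pitch) Rx(roll)).
In Python, from plant import get_obs, vision, workorder gives the robot as it stands.
- The arm moves only by the shell command python3 -m pendant 'ROWS' [OPENING]. ROWS is a JSON object of lists of equal length, an entry for each row: "dp": the shift along the tool's x, y, z in m, a list of three; "rotation": the turn, a rotation vector about the tool's x, y, z in rad, a list of three. A call has 1 to 8 rows; each row is the pose to reach, as a shift and turn from the pose commanded when the call began, along the tool's axes at that moment; what a row does not reach only later rows make up. A row lasts 1/8 s, in which the tool goes at most 62.5 mm and 10.7 degrees, less where a joint would pass 70% of its speed; a pose out of reach is approached as far as the arm can. A call with a gripper value outside its range is refused whole. OPENING is the finger opening in m, from 0 to 0.0918, set as the call begins (- or left out, the last holds). The fingers move at their own pace and stop on an object; the grip force is fixed at half the most. Time passes only in rows, so rows that repeat a pose let the fingers close. It gives the time, the measured TCP pose, the force, the opening and the grip force at its end, in the units of the state.
- get_obs(): the state, without advancing time (a new reading comes with each control period).
- vision.capture(name): name is "scene" or "top" or "wrist"; returns a dict with "pixels" (384x512x3 uint8, red, green, blue), "vfov" (degrees; the focal length in pixels is half the picture's height over the tangent of half this angle, whatever the lens; pixels are square), "cx", "cy" (the principal point, pixels), "pose" (4x4, takes a point from camera to world coordinates); the wrist camera has in their place "T_tool_cam" (4x4, takes a point from camera to tool coordinates, whose origin is the TCP and whose axes are the flange's). Camera axes: x right, y up, looking along -z (the intrinsics and any distortion apply to the point x, -y, -z); pixel columns grow to the right and rows downward; lengths in mm; the calibration is good to about 2 mm. The wrist camera is an equidistant fisheye: a pixel r from the principal point sees the ray r / f radians off the axis. A picture is of the moment at which its call begins: read the wrist's pose just before it. There is no depth.
- workorder.close_job(): hands the job in; it is judged then, once.
The state is a dict: "time": time; "joint_positions": joint angles; "dq": joint speeds; "tau": joint torques, N m; "tool_pos": TCP position; "tcp_rot": TCP orientation; "contact_force": force on the tool from outside, world axes, zero at the start; "moment": the same for the moment, N m; "grip_width": finger opening in mm; "finger_force": force on a finger pad.
Only numpy, scipy, OpenCV 4.12 (cv2) and the standard library are available. Lean on these libraries where they do the work, as an engineer would, in place of code of your own. Each camera call takes 0.05 s, during which the arm holds its last target. There are 200 camera calls.

## Working session

There is one attempt and no reset: what is moved stays moved. The work goes in short steps, Python scripts to look and compute and a shell command to move; the robot and the scene stay as the last step left them, time stands still between calls to the robot, and variables do not carry over. Pictures are saved under pics/ and viewed, at most 10 in all, crops included, and the job is handed in when it is done.

```bash
ls; mkdir -p pics; cat > h.py <<'E'
import numpy as np, cv2, json
from plant import get_obs, vision, workorder
from scipy.spatial.transform import Rotation as R
E
python3 - <<'E'
from h import *
print(get_obs())
for n in ("scene","top"):
    c=vision.capture(n); cv2.imwrite(f"pics/{n}0.png",cv2.resize(c["pixels"][:,:,::-1],(800,600),interpolation=cv2.INTER_CUBIC))
    np.save(f"pics/{n}0.npy",c,allow_pickle=True)
    print(n,{k:v for k,v in c.items() if k!="pixels"})
E
```

```text
pics
{'time': 0.0, 'joint_positions': array([ 1.12096752e+00,  3.42738105e-01,  1.52500411e+00, -2.68534395e-05,
        1.27535614e+00, -1.46008704e-01]), 'dq': array([-0.00058944, -0.00010835,  0.00022102,  0.00050482,  0.00155174,
       -0.00023718]), 'tau': array([-2.53816552e-04, -4.31237519e+01, -2.44215328e+01,  7.17201247e-02,
        5.59447089e-02, -7.49255651e-05]), 'tool_pos': array([156.88286663, 500.60380983, 226.04146355]), 'tcp_rot': array([-3.14009923e+00, -1.93660811e-04,  2.83778025e+00]), 'contact_force': array([ 1.19894835, -0.81973775, -0.81853501]), 'moment': array([-0.03459228,  0.01366864,  0.02036787]), 'finger_force': 0.0, 'grip_width': 91.96276324364229}
scene {'vfov': 43.8315714221162, 'cx': 256.23549971688107, 'cy': 188.2385884540471, 'pose': array([[ 7.19699048e-01, -3.68225864e-01,  5.88594082e-01,
         1.32677276e+03],
       [ 6.94045090e-01,  3.59232549e-01, -6.23901746e-01,
        -8.22322567e+02],
       [ 1.82946068e-02,  8.57532325e-01,  5.14104677e-01,
         8.29110337e+02],
       [ 0.00000000e+00,  0.00000000e+00,  0.00000000e+00,
         1.00000000e+00]])}
top {'vfov': 42.13834971262501, 'cx': 262.5188523704776, 'cy': 190.27707091824692, 'pose': array([[-2.97692765e-03,  9.95501851e-01, -9.46953171e-02,
         4.43390168e+02],
       [-9.99529278e-01, -5.85367414e-03, -3.01157141e-02,
        -6.84542096e+01],
       [-3.05345646e-02,  9.45610897e-02,  9.95050672e-01,
         1.34724870e+03],
       [ 0.00000000e+00,  0.00000000e+00,  0.00000000e+00,
         1.00000000e+00]])}
```

View pics/scene0.png

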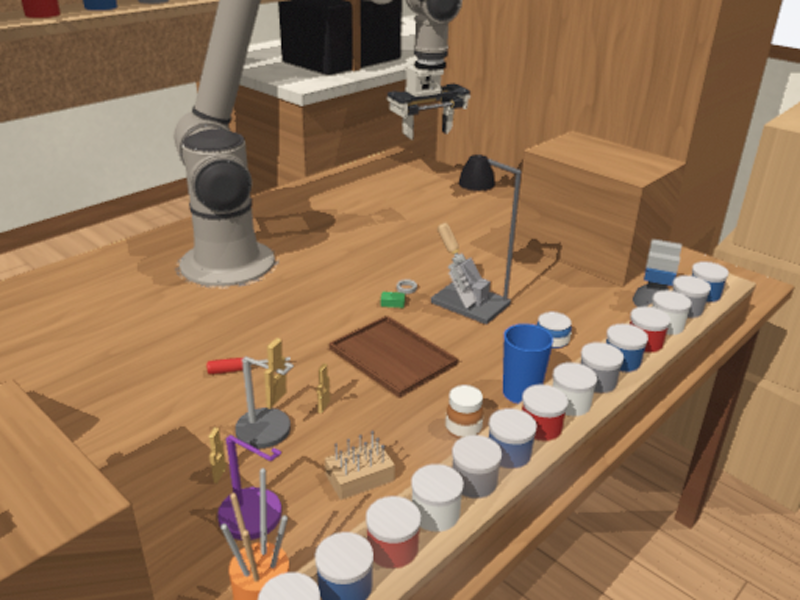

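View pics/top0.png

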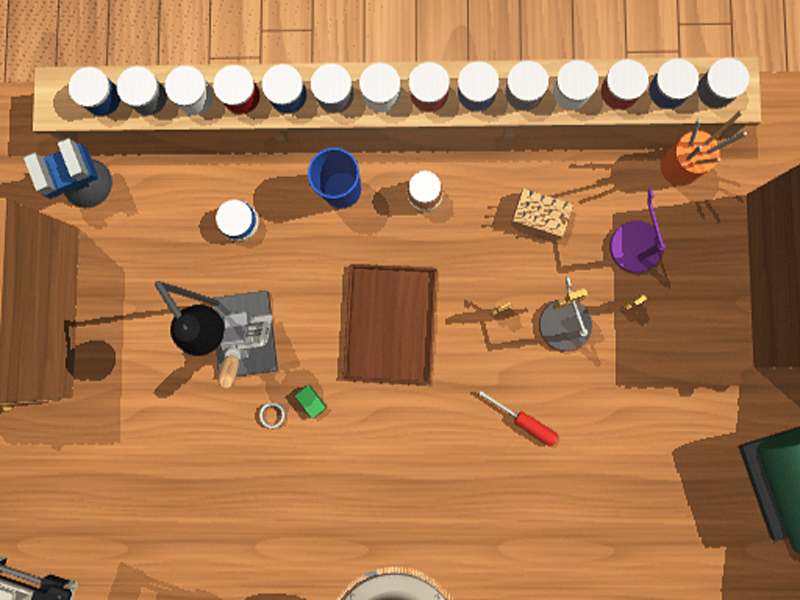

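Scene view: gauge at about (470,285), tray (393,355), grey stand (262,425) with the largest tally at (275,372); purple stand and two smaller tallies are decoys. Next I take enlarged crops.

```bash
python3 - <<'E'
from h import *
S=np.load("pics/scene0.npy",allow_pickle=True).item()["pixels"][:,:,::-1];T=np.load("pics/top0.npy",allow_pickle=True).item()["pixels"][:,:,::-1]
def crop(I,x0,y0,w,h,k):
    o=cv2.resize(I[y0:y0+h,x0:x0+w],None,fx=k,fy=k,interpolation=cv2.INTER_CUBIC)
    for i in range(0,w,10): cv2.line(o,(i*k,0),(i*k,4 if (x0+i)%50 else 12),(0,0,255),1)
    for i in range(0,h,10): cv2.line(o,(0,i*k),(4 if (y0+i)%50 else 12,i*k),(0,0,255),1)
    return o
def mont(n,*cs):
    M=np.zeros((600,800,3),np.uint8);x=0
    for c in cs: M[:c.shape[0],x:x+c.shape[1]]=c; x+=c.shape[1]
    cv2.imwrite(n,M)
mont("pics/g1.png",crop(S,270,90,70,120,5),crop(T,90,170,90,90,5))
mont("pics/s1.png",crop(S,150,210,65,80,6),crop(T,330,170,58,62,7))
E
```

```text
(no output)
```

View pics/g1.png

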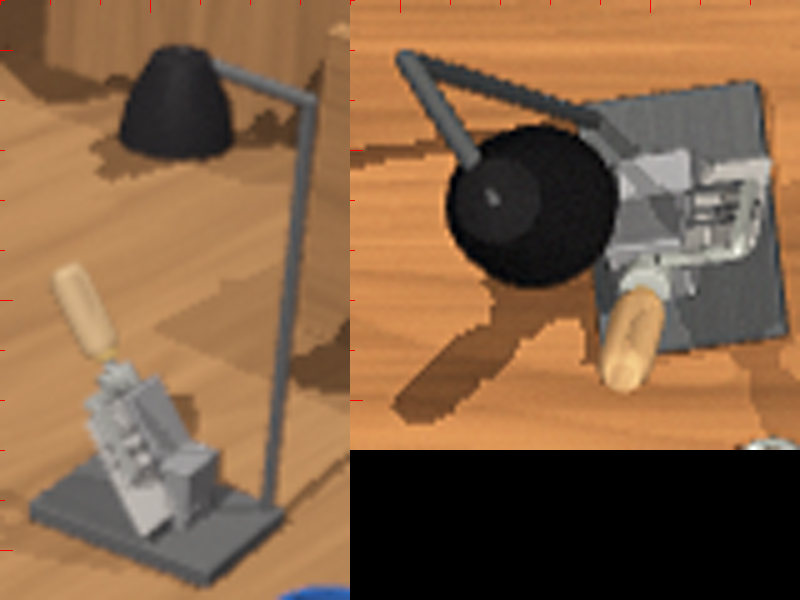

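View pics/s1.png

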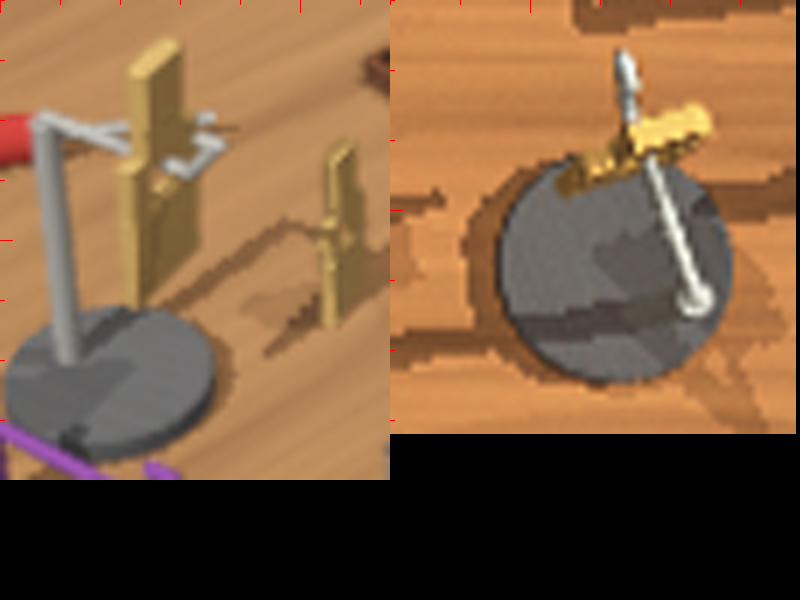

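Crops: gauge base corners, handle end/axis and hook tip/bend/upright read off (pixel values below). Now I fit x, y, yaw of gauge, stand and tray to both views.

```bash
cat >> h.py <<'E'
from scipy.optimize import least_squares
C={n:np.load(f"pics/{n}0.npy",allow_pickle=True).item() for n in("scene","top")}
def proj(n,P):
    c=C[n];p=c["pose"];q=(np.atleast_2d(P)-p[:3,3])@p[:3,:3];f=192/np.tan(np.radians(c["vfov"]/2))
    return np.c_[c["cx"]+f*q[:,0]/-q[:,2],c["cy"]-f*q[:,1]/-q[:,2]]
def tf(x,P):
    c,s=np.cos(x[2]),np.sin(x[2]);P=np.array(P,float);return np.c_[x[0]+c*P[:,0]-s*P[:,1],x[1]+s*P[:,0]+c*P[:,1],P[:,2]]
def fit(obs,x0):
    fn=lambda x:np.concatenate([(proj(n,tf(x,[P]))[0]-uv) for n,P,uv in obs])
    r=least_squares(fn,x0,loss="soft_l1");return r.x,r.fun.reshape(-1,2)
E
python3 - <<'E'
from h import *
s,c=np.sin(np.radians(35)),np.cos(np.radians(35));ax=np.array([-s,0,c]);g=np.array([-56,0,139.])
t=lambda u,v:np.array([90+(u-350)/5,170+v/5]); S=lambda u,v:np.array([270+u/5,90+v/5])
obs=[("top",(70,-50,16),t(758,83)),("top",(-70,-50,16),t(787,332)),("top",(-70,50,16),t(603,352)),
("scene",(-70,-50,16),S(30,507)),("scene",(70,-50,16),S(208,574)),("scene",(70,50,16),S(285,513)),
("scene",g+25*ax,S(71,277)),("top",g+25*ax,t(623,374)),("scene",g-24*ax,S(105,353))]
x,r=fit(obs,[500,250,.1]);print("gauge",x.round(3));print(r.round(1).tolist());print("grip",tf(x,[g]))
t=lambda u,v:np.array([330+(u-390)/7,170+v/7]); S=lambda u,v:np.array([150+u/6,210+v/6])
obs=[("top",(-40,0,143),t(697,299)),("top",(45.4,0,154.4),t(624,58)),("scene",(45.4,0,154.4),S(220,145)),("scene",(30,0,136),S(188,175)),("scene",(-40,0,140),S(45,121)),("scene",(36.4,0,154.4),S(207,118)),("top",(0,0,10),t(615,268)),("scene",(0,0,10),S(110,376))]
x,r=fit(obs,[500,-200,.1]);print("stand",x.round(3));print(r.round(1).tolist())
print("tallyhead",proj("scene",tf(x,[[16,0,188]])),S(158,55),proj("top",tf(x,[[16,0,188]])),t(671,127))
k=.64
obs=[("top",(100,75,15),(345,266)),("top",(100,-75,15),(437,268)),("top",(-100,-75,15),(431,385)),("top",(-100,75,15),(338,379)),
("scene",(100,75,15),(457,359)),("scene",(100,-75,15),(400,393)),("scene",(-100,-75,15),(331,352)),("scene",(-100,75,15),(389,318))]
# find which assignment: image up=+x
obs=[(n,P,np.array(u)*k) for n,P,u in obs]
x,r=fit(obs[:4],[500,0,0]);print("tray",x.round(3));print(r.round(1).tolist())
print((proj("scene",tf(x,[o[1] for o in obs[:4]]))/k).round())
E
```

```text
gauge [5.0967e+02 2.5786e+02 1.2400e-01]
[[0.2, -1.4], [0.2, 0.4], [0.1, 1.2], [-1.3, -1.3], [-0.5, -0.4], [-0.1, -1.1], [1.0, 0.2], [0.3, -5.3], [0.8, -1.4]]
grip [[454.10241946 250.91032895 139.        ]]
stand [ 540.62  -287.182 -100.21 ]
[[0.2, -0.2], [-0.6, 0.3], [-0.6, -0.4], [-0.3, -0.9], [-0.8, -1.1], [-1.7, 3.1], [-2.7, -7.4], [5.8, 2.1]]
tallyhead [[174.59105443 218.83264446]] [176.33333333 219.16666667] [[369.55277761 188.75479808]] [370.14285714 188.14285714]
tray [ 5.2428e+02  1.0589e+01 -5.1000e-02]
[[1.6, -1.0], [-1.9, 0.1], [-1.5, -0.1], [1.8, 1.0]]
[[459. 357.]
 [400. 390.]
 [329. 341.]
 [387. 313.]]
```

```bash
cat >> h.py <<'E'
def frame(yaw,tilt):
    "tool R: z outward by tilt from down, along heading yaw; y = heading's left"
    s,c=np.sin(tilt),np.cos(tilt)
    return R.from_euler("z",yaw).as_matrix()@np.array([[-c,0,s],[0,1,0],[-s,0,-c]])
def cur():
    o=get_obs();return R.from_euler("xyz",o["tcp_rot"]).as_matrix(),o["tool_pos"],o
def go(Rt,pt):
    Rc,pc,o=cur();dp=Rc.T@(np.array(pt)-pc);rv=R.from_matrix(Rc.T@Rt).as_rotvec()
    print("dp",(dp/1000).round(4).tolist(),"rot",rv.round(4).tolist(),"|dp|",np.linalg.norm(dp).round(1),"deg",np.degrees(np.linalg.norm(rv)).round(1))
E
python3 - <<'E'
from h import *
s,c=np.sin(np.radians(35)),np.cos(np.radians(35));ax=np.array([-s,0,c]);g=np.array([-56,0,139.])
t=lambda u,v:np.array([90+(u-350)/5,170+v/5]); S=lambda u,v:np.array([270+u/5,90+v/5])
obs=[("top",(70,-50,16),t(758,83)),("top",(-70,-50,16),t(787,332)),("top",(-70,50,16),t(603,352)),
("scene",(-70,-50,16),S(30,507)),("scene",(70,-50,16),S(208,574)),("scene",(70,50,16),S(285,513)),
("scene",g+30*ax,S(67,269)),("top",g+30*ax,t(622,367)),("scene",g-24*ax,S(105,353))]
x,r=fit(obs,[500,250,.1]);print("gauge",x.round(3));print(r.round(1).tolist());print("grip",tf(x,[g]))
G=x;gp=tf(x,[g+150*ax])[0];go(frame(x[2],np.radians(35)),gp)
t=lambda u,v:np.array([330+(u-390)/7,170+v/7]); S=lambda u,v:np.array([150+u/6,210+v/6])
obs=[("top",(-40,0,143),t(697,299)),("top",(45.4,0,154.4),t(624,58)),("scene",(45.4,0,154.4),S(220,145)),("scene",(30,0,136),S(188,175)),("scene",(-40,0,140),S(45,121))]
x,r=fit(obs,[540,-287,.3]);print("stand",x.round(3));print(r.round(1).tolist())
w=vision.capture("wrist");print({k:v for k,v in w.items() if k!="pixels"})
E
```

```text
gauge [5.09644e+02 2.57818e+02 1.25000e-01]
[[0.2, -1.4], [0.2, 0.4], [0.1, 1.2], [-1.4, -1.3], [-0.5, -0.4], [-0.1, -1.1], [1.1, 0.4], [0.2, -2.7], [0.8, -1.4]]
grip [[454.08035668 250.83802512 139.        ]]
dp [-0.2801, -0.1853, -0.0356] rot [-0.1322, -0.6019, -0.4149] |dp| 337.7 deg 42.6
stand [ 5.42092e+02 -2.87369e+02  3.06000e-01]
[[0.0, -0.7], [-0.3, -0.4], [-0.5, 0.1], [-0.1, -0.5], [-0.4, -0.9]]
{'vfov': 65.70646984690485, 'cx': 258.73452666820623, 'cy': 194.81589390287064, 'T_tool_cam': array([[-3.20397507e-03,  9.62977571e-01,  2.69562483e-01,
         7.12562417e+01],
       [ 9.99994069e-01,  2.74475287e-03,  2.08048470e-03,
         2.34749363e-01],
       [ 1.26357771e-03,  2.69567550e-01, -9.62980654e-01,
        -1.58798153e+02],
       [ 0.00000000e+00,  0.00000000e+00,  0.00000000e+00,
         1.00000000e+00]])}
```

```bash
python3 -m pendant '{"dp":[[-0.045,-0.03,-0.006],[-0.09,-0.06,-0.012],[-0.135,-0.09,-0.018],[-0.18,-0.12,-0.024],[-0.23,-0.15,-0.03],[-0.28,-0.185,-0.0356],[-0.28,-0.185,-0.0356],[-0.28,-0.185,-0.0356]],"rotation":[[-0.02,-0.08,-0.06],[-0.04,-0.18,-0.12],[-0.06,-0.27,-0.19],[-0.09,-0.4,-0.28],[-0.11,-0.5,-0.35],[-0.1322,-0.6019,-0.4149],[-0.1322,-0.6019,-0.4149],[-0.1322,-0.6019,-0.4149]]}'
cat >> h.py <<'E'
def wcap(name):
    Rc,pc,o=cur();w=vision.capture("wrist");w["Rc"],w["pc"]=Rc,pc;np.save(f"pics/{name}.npy",w,allow_pickle=True)
    T=np.eye(4);T[:3,:3]=Rc;T[:3,3]=pc;w["pose"]=T@w["T_tool_cam"]
    np.save(f"pics/{name}.npy",w,allow_pickle=True);C[name]=w
    cv2.imwrite(f"pics/{name}.png",cv2.resize(w["pixels"][:,:,::-1],(800,600),interpolation=cv2.INTER_CUBIC));return w
def load(name): C[name]=np.load(f"pics/{name}.npy",allow_pickle=True).item();return C[name]
_pp=proj
def proj(n,P):
    c=C[n]
    if n in("scene","top"): return _pp(n,P)
    p=c["pose"];q=(np.atleast_2d(P)-p[:3,3])@p[:3,:3];q=q*[1,-1,-1];f=192/np.tan(np.radians(c["vfov"]/2))
    h=np.hypot(q[:,0],q[:,1]);r=f*np.arctan2(h,q[:,2]);return np.c_[c["cx"]+r*q[:,0]/h,c["cy"]+r*q[:,1]/h]
E
python3 - <<'E'
from h import *
wcap("w1");print(get_obs()["joint_positions"],get_obs()["time"])
s,c=np.sin(np.radians(35)),np.cos(np.radians(35));ax=np.array([-s,0,c]);g=np.array([-56,0,139.])
G=[509.6,257.8,.125];print((proj("w1",tf(G,[g+30*ax,g,g-44*ax,(-70,-50,16),(-70,50,16),(70,50,16),(70,-50,16)]))/.64).round())
E
```

```text
time: 1.15
tool_pos: [369.0, 240.6, 262.5]
tcp_rot: [3.139, 0.612, -3.02]
contact_force: [-0.4, -0.0, 0.2]
grip_width: 91.8
finger_force: 0.0
[ 0.59144126 -0.09115591  2.10274557 -0.45759878  0.62004541 -0.7978212 ] 1.2
[[405. 293.]
 [405. 282.]
 [405. 269.]
 [346. 165.]
 [463. 165.]
 [453. 275.]
 [358. 276.]]
```

View pics/w1.png

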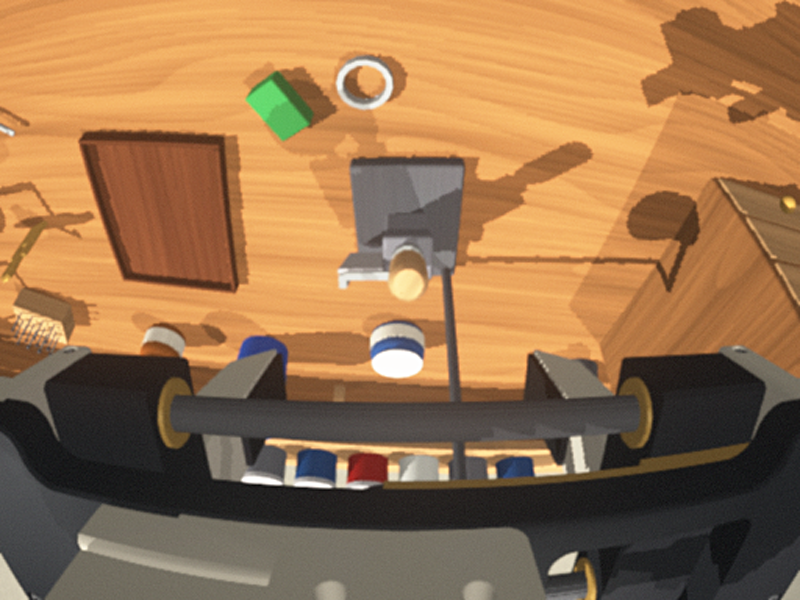

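Wrist view: handle end at (407,287), near base corners (352,158),(464,157), far right corner (458,266); ~6 px off prediction. Refit with these.

```bash
cat >> h.py <<'E'
s35,c35=np.sin(np.radians(35)),np.cos(np.radians(35));ax=np.array([-s35,0,c35]);g=np.array([-56,0,139.])
_t=lambda u,v:np.array([90+(u-350)/5,170+v/5]); _S=lambda u,v:np.array([270+u/5,90+v/5])
GO=[("top",(70,-50,16),_t(758,83)),("top",(-70,-50,16),_t(787,332)),("top",(-70,50,16),_t(603,352)),
("scene",(-70,-50,16),_S(30,507)),("scene",(70,-50,16),_S(208,574)),("scene",(70,50,16),_S(285,513)),
("scene",g+30*ax,_S(67,269)),("top",g+30*ax,_t(622,367)),("scene",g-24*ax,_S(105,353))]
k=.64
GW=[("w1",(-70,-50,16),np.array([352,158])*k),("w1",(-70,50,16),np.array([464,157])*k),("w1",(70,50,16),np.array([458,266])*k),("w1",g+30*ax,np.array([407,287])*k)]
E
python3 - <<'E'
from h import *
load("w1")
for n,o in(("wrist",GW),("wristbase",GW[:3]),("all",GO+GW),("top",[o for o in GO if o[0]=="top"]),("scene",[o for o in GO if o[0]=="scene"])):
    x,r=fit(o,[509,257,.12]);print(n,x.round(3),tf(x,[g])[0].round(1),r.round(1).tolist())
E
```

```text
wrist [5.02218e+02 2.60062e+02 1.52000e-01] [446.9 251.6 139. ] [[-2.9, 1.0], [1.1, -0.3], [-0.1, 2.6], [0.2, -1.2]]
wristbase [5.01198e+02 2.60630e+02 1.44000e-01] [445.8 252.6 139. ] [[-2.0, 0.1], [2.1, -0.6], [0.0, 2.4]]
all [5.04304e+02 2.60149e+02 1.53000e-01] [449.  251.6 139. ] [[-1.4, 0.2], [-0.1, 1.8], [-0.0, 3.6], [-2.1, -1.8], [-0.7, -1.4], [-1.1, -2.4], [-0.0, -0.2], [0.0, -0.5], [-0.2, -2.1], [-3.0, 2.3], [0.8, 0.9], [-0.2, 3.4], [-0.0, 0.3]]
top [5.08013e+02 2.58149e+02 1.22000e-01] [452.4 251.3 139. ] [[0.2, -0.8], [-0.0, 1.1], [-0.1, 1.8], [-0.0, -2.0]]
scene [5.12787e+02 2.53482e+02 1.50000e-01] [457.4 245.1 139. ] [[-1.5, -0.2], [0.1, 0.4], [-0.2, -0.6], [0.6, 1.3], [0.5, -0.5]]
```

```bash
python3 - <<'E'
from h import *
x=[504,260,.145]; p=tf(x,[g+45*ax])[0];print(p);go(frame(.145,np.radians(35)),p)
E
```

```text
[423.04759207 248.17893856 175.86184199]
dp [0.0051, -0.0002, 0.1024] rot [-0.0098, 0.0008, -0.0173] |dp| 102.5 deg 1.1
```

```bash
python3 -m pendant '{"dp":[[0.002,0,0.03],[0.004,0,0.065],[0.005,0,0.1024],[0.005,0,0.1024],[0.005,0,0.1024]],"rotation":[[-0.005,0.001,-0.01],[-0.01,0.001,-0.017],[-0.01,0.001,-0.017],[-0.01,0.001,-0.017],[-0.01,0.001,-0.017]]}'
python3 - <<'E'
from h import *
w=wcap("w2");I=w["pixels"][80:330,130:390,::-1];cv2.imwrite("pics/w2c.png",cv2.resize(I,None,fx=2.4,fy=2.4,interpolation=cv2.INTER_CUBIC))
x=[504,260,.145]
print(((proj("w2",tf(x,[g+30*ax,g+22*ax,g,g-24*ax,g-44*ax,(-70,-50,16),(-70,50,16)]))-[130,80])*2.4).round())
Rc,pc,o=cur();print((( proj("w2",[pc])-[130,80])*2.4).round())
E
```

```text
time: 1.82
tool_pos: [422.7, 248.7, 176.2]
tcp_rot: [-3.141, 0.611, -2.995]
contact_force: [0.6, -0.0, 0.8]
grip_width: 91.9
finger_force: 0.0
[[310. 359.]
 [310. 348.]
 [310. 321.]
 [310. 297.]
 [311. 281.]
 [189.  57.]
 [432.  57.]]
[[312. 385.]]
```

View pics/w2c.png

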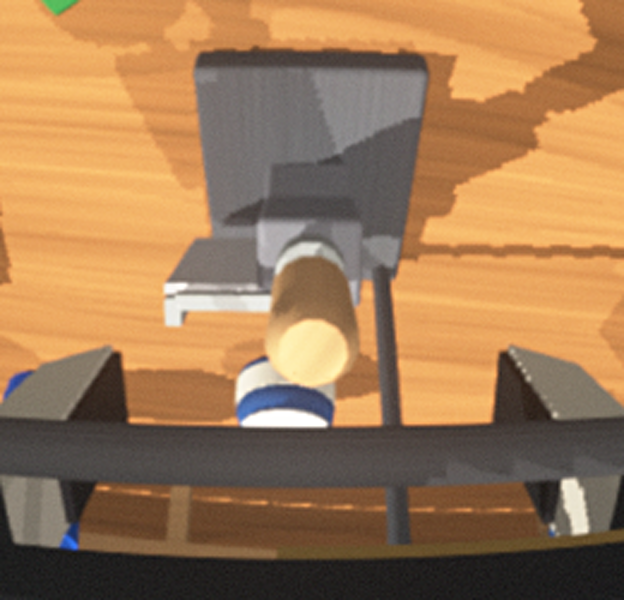

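Wrist close-up: handle end at crop (313,350), base near edge bottom at y≈52, top at y≈72. My earlier w1 corners were bottom ones; refit.

```bash
python3 - <<'E'
from h import *
load("w1");load("w2");q=lambda u,v:np.array([130+u/2.4,80+v/2.4])
w2=[("w2",(-70,-50,0),q(196,51)),("w2",(-70,50,0),q(429,51)),("w2",(-70,-50,16),q(196,72)),("w2",(-70,50,16),q(428,73)),("w2",g+30*ax,q(313,351)),("w2",g-44*ax,q(311,258))]
w1=[("w1",(-70,-50,0),np.array([352,157])*k),("w1",(-70,50,0),np.array([464,157])*k),("w1",g+30*ax,np.array([407,287])*k)]
for n,o in(("w2",w2),("w12",w1+w2),("w2h",w2[4:]),("w2base",w2[:4]),("all",GO+w1+w2)):
    x,r=fit(o,[505,257,.12]);print(n,x.round(3),tf(x,[g])[0].round(1),r.round(1).tolist())
# free 3D offset fit
o=w1+w2
fn=lambda x:np.concatenate([(proj(n,tf(x[:3],[P])+[0,0,x[3]])[0]-uv) for n,P,uv in o])
r=least_squares(fn,[505,257,.12,0]);print(r.x.round(3),r.fun.reshape(-1,2).round(1).tolist())
E
```

```text
w2 [5.10837e+02 2.61319e+02 1.40000e-01] [455.4 253.5 139. ] [[0.5, -0.5], [-1.0, -0.1], [-1.5, -0.8], [1.4, -0.8], [-0.1, 9.0], [0.3, 14.5]]
w12 [5.10683e+02 2.61024e+02 1.37000e-01] [455.2 253.4 139. ] [[-0.7, 0.1], [0.0, -0.9], [1.2, 4.6], [0.4, -0.8], [-1.0, -0.1], [-1.5, -1.1], [1.4, -0.8], [-0.1, 8.9], [0.1, 14.3]]
w2h [4.98734e+02 2.59039e+02 1.33000e-01] [443.2 251.6 139. ] [[0.0, -1.4], [-0.0, 5.6]]
w2base [5.11482e+02 2.61756e+02 1.43000e-01] [456.1 253.8 139. ] [[0.7, 0.1], [-0.9, 0.4], [-1.2, -0.1], [1.5, -0.3]]
all [5.10275e+02 2.59939e+02 1.25000e-01] [454.7 253.  139. ] [[-0.5, -1.6], [-0.6, 0.2], [-0.7, 0.9], [-0.8, -1.5], [0.1, -0.6], [0.4, -1.3], [1.7, 0.2], [-0.7, -2.9], [1.4, -1.6], [-0.9, -0.6], [-0.1, -0.8], [1.1, 4.3], [0.2, -1.7], [-1.2, -0.1], [-1.8, -2.0], [1.2, -0.8], [-0.3, 8.4], [-0.6, 13.9]]
[ 5.19402e+02  2.62356e+02  1.38000e-01 -1.43840e+01] [[0.7, -0.1], [-1.3, -1.1], [1.3, -0.4], [2.8, -1.0], [-3.4, -0.5], [1.0, -1.8], [-1.2, -1.6], [-0.2, -2.0], [0.1, 8.0]]
```

```bash
python3 - <<'E'
from h import *
load("w1");load("w2");q=lambda u,v:np.array([130+u/2.4,80+v/2.4])
o=[("scene",_S(67,269)),("top",_t(622,367)),("w1",np.array([407,287])*k),("w2",q(313,351))]
def tri(o,zfix=None):
    if zfix: f=lambda x:np.concatenate([proj(n,[[x[0],x[1],zfix]])[0]-u for n,u in o]);r=least_squares(f,[430,250])
    else: f=lambda x:np.concatenate([proj(n,[x])[0]-u for n,u in o]);r=least_squares(f,[430,250,163])
    return r.x.round(1),r.fun.reshape(-1,2).round(1).tolist()
print("pred tip",tf([504,260,.14],[g+30*ax]))
print(tri(o));print(tri(o,163.6));print(tri(o[:2]),tri(o[2:]))
for i in o:print(i[0],tri([i],163.6))
E
```

```text
Traceback (most recent call last):
NameError: name '_S' is not defined
```

```bash
cat >> h.py <<'E'
def tri(o,zfix=None,x0=(430,250,163)):
    if zfix: f=lambda x:np.concatenate([proj(n,[[x[0],x[1],zfix]])[0]-u for n,u in o]);r=least_squares(f,x0[:2])
    else: f=lambda x:np.concatenate([proj(n,[x])[0]-u for n,u in o]);r=least_squares(f,x0)
    return r.x.round(1),r.fun.reshape(-1,2).round(1).tolist()
E
python3 - <<'E'
from h import *
from h import _S,_t
load("w1");load("w2");q=lambda u,v:np.array([130+u/2.4,80+v/2.4])
o=[("scene",_S(67,269)),("top",_t(622,367)),("w1",np.array([407,287])*k),("w2",q(313,351))]
print("pred tip",tf([504,260,.14],[g+30*ax]))
print(tri(o));print(tri(o,163.6));print(tri(o[:2]),tri(o[2:]))
for i in o:print(i[0],tri([i],163.6))
E
```

```text
pred tip [[431.50896734 249.78442631 163.57456133]]
(array([431.6, 249.8, 161.7]), [[0.0, 0.3], [-0.1, -0.4], [0.8, -1.4], [-0.5, 0.9]])
(array([429.5, 249.4]), [[-0.5, -0.4], [-0.2, 0.5], [0.7, -1.4], [-0.5, 1.5]])
(array([430.9, 249.6, 162.4]), [[-0.2, 0.0], [-0.1, -0.1]]) (array([441.5, 251.2, 154.5]), [[0.9, -0.1], [-0.6, 0.0]])
scene (array([432.8, 248.2]), [[0.0, 0.0]])
top (array([430.7, 249. ]), [[-0.0, -0.0]])
w1 (array([431.5, 249. ]), [[0.0, 0.0]])
w2 (array([427.7, 249.5]), [[0.0, 0.0]])
```

Tip triangulates to (430.5, 249.5, 163), matching z = 163.6. Go down onto the handle.

```bash
python3 - <<'E'
from h import *
go(frame(.143,np.radians(35)),tf([503.2,259.8,.143],[g-19*ax])[0])
E
```

```text
dp [0.0011, -0.0005, 0.0643] rot [0.0019, 0.0011, 0.0025] |dp| 64.3 deg 0.2
```

```bash
python3 -m pendant '{"dp":[[0.001,0,0.02],[0.001,0,0.042],[0.001,0,0.064],[0.001,0,0.064],[0.001,0,0.064]],"rotation":[[0,0,0],[0,0,0],[0,0,0],[0,0,0],[0,0,0]]}' && python3 -m pendant '{"dp":[[0,0,0],[0,0,0],[0,0,0],[0,0,0],[0,0,0],[0,0,0],[0,0,0],[0,0,0]],"rotation":[[0,0,0],[0,0,0],[0,0,0],[0,0,0],[0,0,0],[0,0,0],[0,0,0],[0,0,0]]}' 0.02; python3 - <<'E'
from h import *
Rc,p,o=cur();print((Rc.T@o["contact_force"]).round(2),p.round(2),o["finger_force"],o["grip_width"],o["time"])
E
```

```text
time: 2.5
tool_pos: [456.5, 262.1, 134.6]
tcp_rot: [-3.119, 0.601, -2.997]
contact_force: [-0.4, 0.2, -0.1]
grip_width: 91.6
finger_force: 0.0
time: 3.5
tool_pos: [457.4, 255.2, 133.2]
tcp_rot: [-3.104, 0.597, -2.998]
contact_force: [6.5, -29.3, 8.9]
grip_width: 25.3
finger_force: 30.4
[ -6.81 -30.09  -4.97] [457.36 255.2  133.23] 30.411204334741342 25.280166269034858 3.5
```

```bash
python3 - <<'E'
from h import *
Rc,p,o=cur();print(o["joint_positions"].round(3),o["dq"].round(3),o["tau"].round(1));go(frame(.143,np.radians(35)),tf([503.2,259.8,.143],[g-19*ax])[0])
E
```

```text
[ 0.505  0.282  2.125 -0.931  0.296 -0.356] [-0.004  0.     0.001  0.002 -0.004  0.   ] [ 14.3 -29.2 -19.3   1.   -8.2   0.3]
dp [0.0047, -0.0017, 0.0087] rot [-0.0372, -0.0141, 0.0006] |dp| 10.0 deg 2.3
```

Wrist joint 5 sits on its limit (0.28), so the pose was not reached. I'll open, use a steeper tool tilt (22°, about the finger line) that clears the limit and still the lamp.

```bash
python3 -m pendant '{"dp":[[0,0,0],[0,0,0],[0,0,0],[0,0,0],[0,0,0]],"rotation":[[0,0,0],[0,0,0],[0,0,0],[0,0,0],[0,0,0]]}' 0.09; python3 - <<'E'
from h import *
th=np.radians(22);Rt=frame(.143,th);gr=tf([503.2,259.8,.143],[g])[0]
Rc,p,o=cur();print(p.round(1),o["joint_positions"].round(3));print("back");go(Rt,gr-30*Rt[:,2]);print("grip");go(Rt,gr+19*Rt[:,2])
E
```

```text
time: 4.12
tool_pos: [456.8, 262.2, 133.5]
tcp_rot: [-3.119, 0.6, -2.996]
contact_force: [0.4, -0.3, -0.8]
grip_width: 70.5
finger_force: 0.0
[456.8 262.2 133.5] [ 0.511  0.284  2.124 -0.928  0.283 -0.355]
back
dp [-0.001, -0.0098, -0.0395] rot [-0.0218, 0.2162, -0.0005] |dp| 40.7 deg 12.5
grip
dp [0.0095, -0.0088, 0.0083] rot [-0.0218, 0.2162, -0.0005] |dp| 15.4 deg 12.5
```

```bash
python3 -m pendant '{"dp":[[0,-0.005,-0.02],[-0.001,-0.0098,-0.0395],[-0.001,-0.0098,-0.0395],[-0.001,-0.0098,-0.0395],[-0.001,-0.0098,-0.0395]],"rotation":[[-0.01,0.1,0],[-0.0218,0.2162,0],[-0.0218,0.2162,0],[-0.0218,0.2162,0],[-0.0218,0.2162,0]]}' 0.07; python3 - <<'E'
from h import *
th=np.radians(22);Rt=frame(.143,th);gr=tf([503.2,259.8,.143],[g])[0]
Rc,p,o=cur();print(p.round(1),o["joint_positions"].round(3));print("grip");go(Rt,gr+19*Rt[:,2])
w=wcap("w3");I=w["pixels"][80:330,130:390,::-1];cv2.imwrite("pics/w3c.png",cv2.resize(I,None,fx=2.4,fy=2.4,interpolation=cv2.INTER_CUBIC))
x=[503.2,259.8,.143]
print(((proj("w3",tf(x,[g+30*ax,g+22*ax,g,g-24*ax,g-44*ax]))-[130,80])*2.4).round())
E
```

```text
time: 4.75
tool_pos: [436.5, 249.4, 166.1]
tcp_rot: [-3.14, 0.384, -3.0]
contact_force: [-0.6, -0.6, -0.8]
grip_width: 70.0
finger_force: 0.0
[436.5 249.4 166.1] [ 0.437  0.207  1.98  -0.199  0.595 -1.13 ]
grip
dp [-0.0005, 0.0009, 0.0484] rot [-0.0023, 0.0005, -0.0012] |dp| 48.4 deg 0.1
[[316. 358.]
 [316. 353.]
 [315. 341.]
 [315. 331.]
 [315. 323.]]
```

View pics/w3c.png

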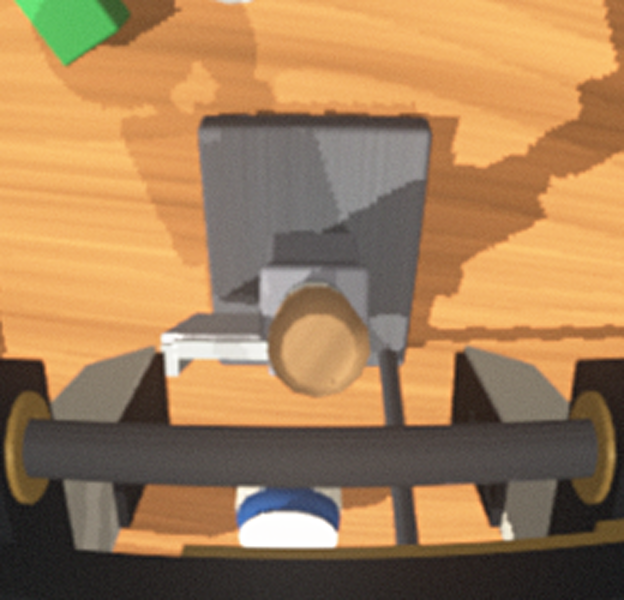

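Handle end at crop (318,343), slightly right of the finger middle (311) and 4 mm to the robot side; correct by (+2,+1.5) mm and descend.

```bash
python3 -m pendant '{"dp":[[0.002,0.0015,0.018],[0.002,0.0015,0.036],[0.002,0.0015,0.048],[0.002,0.0015,0.048],[0.002,0.0015,0.048]],"rotation":[[0,0,0],[0,0,0],[0,0,0],[0,0,0],[0,0,0]]}' && python3 -m pendant '{"dp":[[0,0,0],[0,0,0],[0,0,0],[0,0,0],[0,0,0],[0,0,0]],"rotation":[[0,0,0],[0,0,0],[0,0,0],[0,0,0],[0,0,0],[0,0,0]]}' 0.02; python3 - <<'E'
from h import *
Rc,p,o=cur();print((Rc.T@o["contact_force"]).round(2),p.round(2),o["joint_positions"].round(3))
axw=R.from_euler("z",.143).apply(ax);print("ax in tool",(Rc.T@axw).round(4), "f along ax",o["contact_force"]@axw)
E
```

```text
time: 5.42
tool_pos: [452.5, 253.8, 121.8]
tcp_rot: [3.142, 0.384, -3.0]
contact_force: [0.7, -0.1, 1.0]
grip_width: 69.9
finger_force: 0.0
time: 6.18
tool_pos: [452.6, 253.6, 121.6]
tcp_rot: [-3.141, 0.384, -3.0]
contact_force: [-0.6, -2.5, 0.5]
grip_width: 25.6
finger_force: 30.0
[ 0.72 -2.35 -0.84] [452.56 253.56 121.62] [ 0.428  0.306  2.    -0.233  0.477 -1.097]
ax in tool [ 2.250e-01 -8.000e-04 -9.744e-01] f along ax 0.9804419381047462
```

```bash
python3 -m pendant '{"dp":[[0.0005,0,-0.0022],[0.001,0,-0.0044],[0.0016,0,-0.0068],[0.0021,0,-0.0092],[0.0027,0,-0.0117],[0.0032,0,-0.0141],[0.0032,0,-0.0141]],"rotation":[[0,0,0],[0,0,0],[0,0,0],[0,0,0],[0,0,0],[0,0,0],[0,0,0]]}'; python3 - <<'E'
from h import *
Rc,p,o=cur();print((Rc.T@o["contact_force"]).round(2),p.round(2))
axw=R.from_euler("z",.143).apply(ax);print((p-[452.56,253.56,121.62])@axw, o["contact_force"]@axw)
E
```

```text
time: 7.05
tool_pos: [444.5, 252.5, 133.3]
tcp_rot: [3.142, 0.384, -3.0]
contact_force: [7.2, -0.8, -8.4]
grip_width: 25.5
finger_force: 30.0
[-3.39 -1.85 10.41] [444.46 252.5  133.29]
14.244322763852239 -10.903704484836918
```

```bash
python3 -m pendant '{"dp":[[0.0006,0,-0.0024],[0.0011,0,-0.0048],[0.0011,0,-0.0048],[0.0011,0,-0.0048],[0.0011,0,-0.0048],[0.0011,0,-0.0048],[0.0011,0,-0.0048],[0.0011,0,-0.0048]],"rotation":[[0,0,0],[0,0,0],[0,0,0],[0,0,0],[0,0,0],[0,0,0],[0,0,0],[0,0,0]]}'; python3 - <<'E'
from h import *
Rc,p,o=cur();axw=R.from_euler("z",.143).apply(ax);print((p-[452.56,253.56,121.62])@axw, o["contact_force"]@axw)
w=wcap("w4");I=w["pixels"][120:300,180:340,::-1];cv2.imwrite("pics/w4c.png",cv2.resize(I,None,fx=3.3,fy=3.3,interpolation=cv2.INTER_CUBIC))
E
```

```text
time: 8.05
tool_pos: [441.8, 252.1, 137.1]
tcp_rot: [3.142, 0.384, -3.0]
contact_force: [8.7, 0.1, -10.0]
grip_width: 25.3
finger_force: 30.0
18.870349028672855 -13.181437997803375
```

View pics/w4c.png

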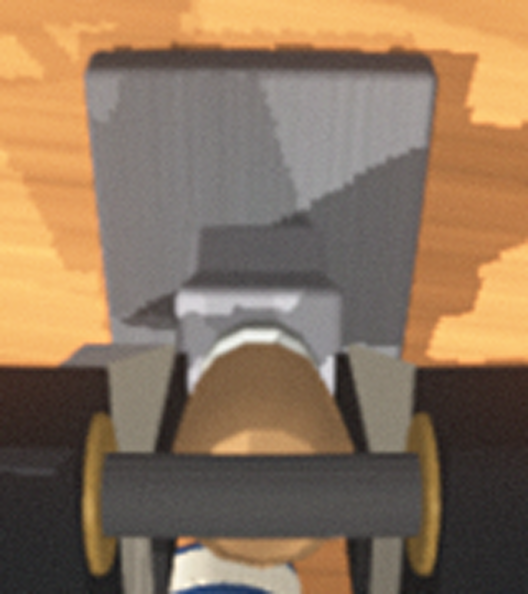

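The handle is held centrally between pads; force 13–14 N matches ~19 mm travel. Hold longer, then ease back.

```bash
python3 -m pendant '{"dp":[[0,0,0],[0,0,0],[0,0,0],[0,0,0],[0,0,0],[0,0,0]],"rotation":[[0,0,0],[0,0,0],[0,0,0],[0,0,0],[0,0,0],[0,0,0]]}'; python3 -m pendant '{"dp":[[-0.0005,0,0.0024],[-0.0011,0,0.0048],[-0.0016,0,0.0072],[-0.0022,0,0.0096],[-0.0027,0,0.012],[-0.0033,0,0.0145],[-0.0038,0,0.0167],[-0.0043,0,0.0187]],"rotation":[[0,0,0],[0,0,0],[0,0,0],[0,0,0],[0,0,0],[0,0,0],[0,0,0],[0,0,0]]}';python3 -m pendant '{"dp":[[0,0,0],[0,0,0.0004]],"rotation":[[0,0,0],[0,0,0]]}'; python3 - <<'E'
from h import *
Rc,p,o=cur();axw=R.from_euler("z",.143).apply(ax);print((p-[452.56,253.56,121.62])@axw, o["contact_force"]@axw,Rc.T@o["contact_force"])
E
```

```text
time: 8.85
tool_pos: [441.8, 252.2, 137.1]
tcp_rot: [3.142, 0.384, -3.0]
contact_force: [9.1, 0.8, -10.3]
grip_width: 25.2
finger_force: 30.0
time: 9.85
tool_pos: [452.5, 253.6, 121.7]
tcp_rot: [-3.142, 0.384, -3.0]
contact_force: [3.8, -2.0, -3.8]
grip_width: 25.6
finger_force: 30.0
time: 10.1
tool_pos: [452.5, 253.6, 121.6]
tcp_rot: [-3.142, 0.384, -3.0]
contact_force: [0.8, -4.1, 2.5]
grip_width: 25.5
finger_force: 30.0
0.009791410533689357 1.9123501912489593 [-1.1160816  -4.16203683 -2.21742553]
```

```bash
python3 -m pendant '{"dp":[[0,0,0],[0,0,0],[0,0,0],[0,0,0],[0,0,0]],"rotation":[[0,0,0],[0,0,0],[0,0,0],[0,0,0],[0,0,0]]}' 0.075; python3 -m pendant '{"dp":[[0,0,-0.02],[0,0,-0.05],[0,0,-0.09],[0,0,-0.13],[0,0,-0.15],[0,0,-0.15]],"rotation":[[0,0,0],[0,0,0],[0,0,0],[0,0,0],[0,0,0],[0,0,0]]}' 0.07; python3 - <<'E'
from h import *
Rc,p,o=cur();print(p,o["joint_positions"].round(3))
S=[542.1,-287.4,.306]
yaw=.306
for a in (.306,):
  # viewing pose: above, back
  for e in (22,):
    Rt=frame(a,np.radians(e)); hd=tf(S,[[16,0,178]])[0]; print("head grasp",hd); t=hd-110*Rt[:,2]; print(t); go(Rt,t)
E
```

```text
time: 10.72
tool_pos: [452.6, 253.8, 121.4]
tcp_rot: [3.141, 0.384, -3.0]
contact_force: [-0.2, -0.4, -0.9]
grip_width: 70.6
finger_force: 0.0
time: 11.48
tool_pos: [397.3, 246.1, 262.0]
tcp_rot: [3.14, 0.387, -3.0]
contact_force: [-0.0, -0.6, -0.3]
grip_width: 70.0
finger_force: 0.0
[397.26846546 246.12153018 261.96633554] [ 0.474  0.021  1.896 -0.161  0.863 -1.156]
head grasp [ 557.35673892 -282.58005005  178.        ]
[ 518.06422334 -294.99344714  279.990224  ]
dp [-0.0467, -0.5528, -0.0012] rot [-0.0603, 0.0035, -0.1521] |dp| 554.7 deg 9.4
```

Handle released at rest. For the tally: use the half turn (camera outwards, joint 6 safe), with the tool tilted −20° relative to the plate so it can be laid nearly flat later. Going to a viewing pose in two calls.

```bash
cat >> h.py <<'E'
def frameH(yaw,tiltdeg): return frame(yaw,np.radians(tiltdeg))@np.diag([-1,-1,1.])
E
python3 - <<'E'
from h import *
S=[542.1,-287.4,.306];Rt=frameH(.306,-20);hd=tf(S,[[16,0,178]])[0];t=hd-95*Rt[:,2];print(t)
go(Rt,t)
E
```

```text
[ 588.33927911 -272.79196271  267.27079897]
dp [-0.1092, -0.5408, 0.0381] rot [1.0721, 0.0027, 2.7783] |dp| 553.0 deg 170.6
```

```bash
python3 -m pendant '{"dp":[[-0.006,-0.03,0.002],[-0.012,-0.06,0.004],[-0.018,-0.09,0.006],[-0.025,-0.12,0.008],[-0.031,-0.15,0.01],[-0.037,-0.18,0.013],[-0.043,-0.21,0.015],[-0.049,-0.243,0.017]],"rotation":[[0.06,0,0.156],[0.12,0,0.312],[0.18,0,0.468],[0.24,0,0.625],[0.3,0,0.78],[0.36,0,0.937],[0.42,0,1.093],[0.48,0,1.25]]}' 0.05; python3 - <<'E'
from h import *
S=[542.1,-287.4,.306];Rt=frameH(.306,-20);hd=tf(S,[[16,0,178]])[0];t=hd-95*Rt[:,2];print(get_obs()["joint_positions"].round(3))
go(Rt,t)
E
```

```text
time: 12.48
tool_pos: [482.8, 11.7, 261.4]
tcp_rot: [3.126, 0.37, 1.934]
contact_force: [-0.8, -0.3, -0.4]
grip_width: 49.7
finger_force: 0.0
[ 0.092  0.198  1.687 -0.383  1.166 -0.137]
dp [-0.285, -0.004, 0.104] rot [0.5851, 0.0037, 1.5253] |dp| 303.5 deg 93.6
```

```bash
python3 -m pendant '{"dp":[[-0.03,0,0.011],[-0.06,-0.001,0.022],[-0.09,-0.001,0.033],[-0.121,-0.002,0.044],[-0.151,-0.002,0.055],[-0.182,-0.003,0.066],[-0.212,-0.003,0.077],[-0.242,-0.004,0.088]],"rotation":[[0.062,0,0.162],[0.124,0,0.324],[0.186,0,0.486],[0.249,0,0.648],[0.31,0,0.81],[0.373,0,0.972],[0.435,0,1.134],[0.497,0.003,1.297]]}'; python3 - <<'E'
from h import *
S=[542.1,-287.4,.306];Rt=frameH(.306,-20);hd=tf(S,[[16,0,178]])[0];t=hd-95*Rt[:,2];print(get_obs()["joint_positions"].round(3))
go(Rt,t)
E
```

```text
time: 13.48
tool_pos: [573.2, -229.6, 266.2]
tcp_rot: [3.138, 0.35, 0.549]
contact_force: [0.8, 0.1, -0.4]
grip_width: 50.1
finger_force: 0.0
[-0.364  0.648  0.962 -0.281  1.741  0.638]
dp [-0.0094, 0.0447, 0.0025] rot [0.0869, 0.0, 0.2284] |dp| 45.7 deg 14.0
```

```bash
python3 -m pendant '{"dp":[[-0.004,0.022,0.001],[-0.0094,0.0447,0.0025],[-0.0094,0.0447,0.0025],[-0.0094,0.0447,0.0025]],"rotation":[[0.043,0,0.114],[0.0869,0,0.2284],[0.0869,0,0.2284],[0.0869,0,0.2284]]}'; python3 - <<'E'
from h import *
w=wcap("w5");print(get_obs()["joint_positions"].round(3))
I=w["pixels"][110:350,120:400,::-1];cv2.imwrite("pics/w5c.png",cv2.resize(I,None,fx=2.5,fy=2.5,interpolation=cv2.INTER_CUBIC))
S=[542.1,-287.4,.306]
for n in("w5",):
  print(((proj(n,tf(S,[[45.4,0,154.4],[36.4,0,154.4],[30,0,136],[-40,0,140],[16,13,188],[16,-13,188],[20,0,188],[20,23,76],[20,-23,76],[20,13,150]]))-[120,110])*2.5).round())
E
```

```text
time: 13.98
tool_pos: [588.0, -271.4, 268.1]
tcp_rot: [-3.142, 0.349, 0.313]
contact_force: [0.2, 0.3, -0.2]
grip_width: 49.9
finger_force: 0.0
[-0.435  0.751  0.764 -0.246  1.877  0.777]
[[350. 113.]
 [350. 134.]
 [349. 125.]
 [348. 269.]
 [312. 234.]
 [387. 234.]
 [350. 224.]
 [300.  82.]
 [398.  83.]
 [316. 165.]]
```

View pics/w5c.png

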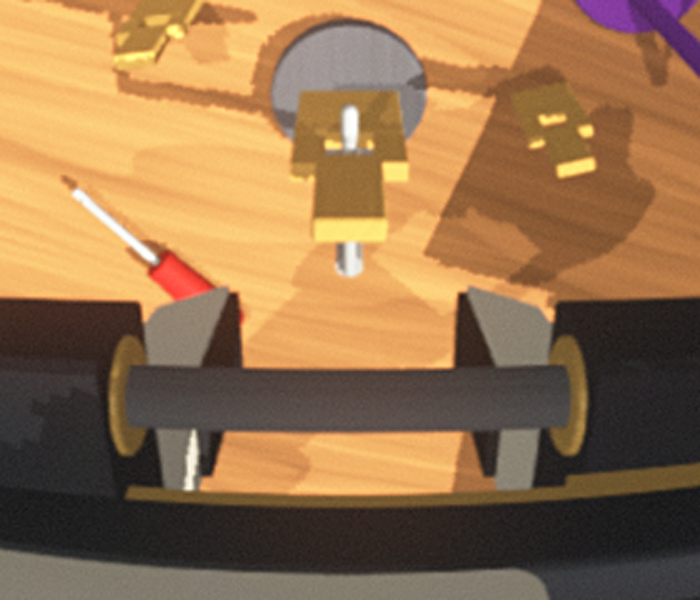

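Wrist view: hook tip at (350,113) as predicted, head top centred at (350,230), tally square to the hook. Now grasp the head.

```bash
python3 - <<'E'
from h import *
S=[542.1,-287.4,.306];Rt=frameH(.306,-20);hd=tf(S,[[17,0,176]])[0];go(Rt,hd+19*Rt[:,2])
E
```

```text
dp [0.0017, 0.0015, 0.1171] rot [0.003, -0.0011, 0.0065] |dp| 117.2 deg 0.4
```

```bash
python3 -m pendant '{"dp":[[0.0017,0.0012,0.03],[0.0017,0.0012,0.06],[0.0017,0.0012,0.09],[0.0017,0.0012,0.117],[0.0017,0.0012,0.117],[0.0017,0.0012,0.117]],"rotation":[[0.003,0,0.006],[0.003,0,0.006],[0.003,0,0.006],[0.003,0,0.006],[0.003,0,0.006],[0.003,0,0.006]]}' && python3 -m pendant '{"dp":[[0,0,0],[0,0,0],[0,0,0],[0,0,0]],"rotation":[[0,0,0],[0,0,0],[0,0,0],[0,0,0]]}' 0.015
cat >> h.py <<'E'
SP=[542.1,-287.4,.306]
def tallytool(x,z,lean,G,yaw=.306,S=SP):
    "tool pose for tally origin (x,z) in stand frame; G=(R,p) tool in tally frame"
    Q=R.from_euler("z",yaw).as_matrix()@R.from_euler("y",-lean,degrees=True).as_matrix()
    return Q@G[0],tf(S,[[x,0,z]])[0]+Q@G[1]
E
python3 - <<'E'
from h import *
Rc,p,o=cur();print(p,(Rc.T@o["contact_force"]).round(2),o["joint_positions"].round(3))
Q=R.from_euler("z",.306).as_matrix();o0=tf(SP,[[16.5,0,130.3]])[0];G=(Q.T@Rc,Q.T@(p-o0));print(G[1])
np.save("G.npy",np.c_[G[0],G[1]])
for w in [(16.5,136.8,0),(16.5,136.9,20),(16.5,136.9,40),(26.5,140,40)]: print(w);go(*tallytool(*w,G))
E
```

```text
time: 14.78
tool_pos: [553.1, -284.3, 160.5]
tcp_rot: [3.139, 0.345, 0.305]
contact_force: [0.9, 0.3, 0.3]
grip_width: 50.1
finger_force: 0.0
time: 15.28
tool_pos: [552.4, -284.7, 159.4]
tcp_rot: [3.14, 0.347, 0.304]
contact_force: [0.4, 1.0, 2.4]
grip_width: 25.5
finger_force: 29.7
[ 552.42575172 -284.70009645  159.41428796] [-0.2  -0.86 -2.48] [-0.476  0.74   1.078 -0.242  1.573  0.82 ]
[-5.84058137 -0.53611768 29.11428796]
(16.5, 136.8, 0)
dp [-0.0022, 0.0, -0.0061] rot [0.0, 0.0, 0.0] |dp| 6.5 deg 0.0
(16.5, 136.9, 20)
dp [-0.01, 0.0, 0.0006] rot [0.0006, 0.3491, 0.0003] |dp| 10.0 deg 20.0
(16.5, 136.9, 40)
dp [-0.015, 0.0, 0.0096] rot [0.0012, 0.6981, 0.0006] |dp| 17.8 deg 40.0
(26.5, 140, 40)
dp [-0.0066, 0.0, 0.0033] rot [0.0012, 0.6981, 0.0006] |dp| 7.4 deg 40.0
```

```bash
python3 -m pendant '{"dp":[[-0.0011,0,-0.003],[-0.0022,0,-0.0061],[-0.0022,0,-0.0061]],"rotation":[[0,0,0],[0,0,0],[0,0,0]]}'; python3 - <<'E'
from h import *
Gm=np.load("G.npy");G=(Gm[:,:3],Gm[:,3])
for w in [(16.5,136.9,10),(16.5,136.9,20),(16.5,136.9,30),(16.5,136.9,40)]: print(w);go(*tallytool(*w,G))
E
```

```text
time: 15.65
tool_pos: [552.4, -284.8, 165.8]
tcp_rot: [3.14, 0.347, 0.304]
contact_force: [-0.2, 0.2, -1.4]
grip_width: 25.7
finger_force: 29.7
(16.5, 136.9, 10)
dp [-0.0042, -0.0001, 0.0028] rot [0.0003, 0.1747, 0.0] |dp| 5.0 deg 10.0
(16.5, 136.9, 20)
dp [-0.0077, -0.0001, 0.0065] rot [0.0006, 0.3492, 0.0002] |dp| 10.1 deg 20.0
(16.5, 136.9, 30)
dp [-0.0106, -0.0001, 0.0108] rot [0.0009, 0.5237, 0.0003] |dp| 15.2 deg 30.0
(16.5, 136.9, 40)
dp [-0.0127, -0.0001, 0.0156] rot [0.0013, 0.6983, 0.0004] |dp| 20.1 deg 40.0
```

Weight now carried (−1.4 N). Lean 40°.

```bash
python3 -m pendant '{"dp":[[-0.0023,0,0.0013],[-0.0042,0,0.0028],[-0.006,0,0.0046],[-0.0077,0,0.0065],[-0.0093,0,0.0086],[-0.0106,0,0.0108],[-0.0118,0,0.0132],[-0.0127,0,0.0156]],"rotation":[[0,0.087,0],[0,0.1747,0],[0,0.262,0],[0,0.3492,0],[0,0.436,0],[0,0.5237,0],[0,0.611,0],[0,0.698,0]]}'; python3 - <<'E'
from h import *
Gm=np.load("G.npy");G=(Gm[:,:3],Gm[:,3])
Rc,p,o=cur();print((Rc.T@o["contact_force"]).round(2),o["joint_positions"].round(3))
l=np.radians(40);n=np.array([np.cos(l),np.sin(l)]);zp=np.array([-np.sin(l),np.cos(l)])
for w in [(16.5,136.9),(22,138)]+[tuple(np.array([45.4,154.4])+a*n+1.5*zp) for a in (-24,-16,-8,0,8,16,80)]: print(np.round(w,1));go(*tallytool(*w,40,G))
E
```

```text
time: 16.65
tool_pos: [535.5, -290.0, 155.4]
tcp_rot: [3.14, -0.353, 0.305]
contact_force: [-0.9, 0.4, -1.0]
grip_width: 26.0
finger_force: 29.8
[-1.03 -0.69  0.73] [-0.786  0.455  1.62   0.39   0.935  0.267]
[ 16.5 136.9]
dp [0.0004, 0.0001, 0.0001] rot [0.0012, -0.0017, 0.001] |dp| 0.4 deg 0.1
[ 22 138]
dp [0.0059, 0.0001, 0.0009] rot [0.0012, -0.0017, 0.001] |dp| 6.0 deg 0.1
[ 26.1 140.1]
dp [0.0105, 0.0001, 0.0003] rot [0.0012, -0.0017, 0.001] |dp| 10.5 deg 0.1
[ 32.2 145.3]
dp [0.018, 0.0001, -0.0024] rot [0.0012, -0.0017, 0.001] |dp| 18.2 deg 0.1
[ 38.3 150.4]
dp [0.0255, 0.0001, -0.0051] rot [0.0012, -0.0017, 0.001] |dp| 26.0 deg 0.1
[ 44.4 155.5]
dp [0.0331, 0.0001, -0.0078] rot [0.0012, -0.0017, 0.001] |dp| 34.0 deg 0.1
[ 50.6 160.7]
dp [0.0406, 0.0001, -0.0105] rot [0.0012, -0.0017, 0.001] |dp| 41.9 deg 0.1
[ 56.7 165.8]
dp [0.0481, 0.0001, -0.0132] rot [0.0012, -0.0017, 0.001] |dp| 49.9 deg 0.1
[105.7 207. ]
dp [0.1084, 0.0001, -0.0348] rot [0.0012, -0.0017, 0.001] |dp| 113.8 deg 0.1
```

```bash
python3 -m pendant '{"dp":[[0.003,0,0.0005],[0.006,0,0.0009],[0.0085,0,0.0006],[0.0105,0,0.0003],[0.0143,0,-0.001],[0.018,0,-0.0024],[0.018,0,-0.0024]],"rotation":[[0,0,0],[0,0,0],[0,0,0],[0,0,0],[0,0,0],[0,0,0],[0,0,0]]}'; python3 - <<'E'
from h import *
Rc,p,o=cur();print((Rc.T@o["contact_force"]).round(2),o["moment"].round(2))
E
```

```text
time: 17.52
tool_pos: [551.5, -285.0, 164.0]
tcp_rot: [3.14, -0.351, 0.306]
contact_force: [0.3, 0.3, -1.0]
grip_width: 25.6
finger_force: 29.8
[-0.04 -0.21  1.07] [-0.2   0.5   0.08]
```

```bash
python3 -m pendant '{"dp":[[0.0025,0,-0.0009],[0.005,0,-0.0018],[0.0075,0,-0.0027],[0.0075,0,-0.0027]],"rotation":[[0,0,0],[0,0,0],[0,0,0],[0,0,0]]}'; python3 - <<'E'
from h import *
Rc,p,o=cur();print((Rc.T@o["contact_force"]).round(2),o["moment"].round(2))
E
```

```text
time: 18.02
tool_pos: [557.2, -283.2, 169.0]
tcp_rot: [3.14, -0.351, 0.305]
contact_force: [-0.2, 0.2, -2.3]
grip_width: 25.7
finger_force: 29.8
[-0.94 -0.25  2.07] [-0.19  0.47  0.01]
```

```bash
python3 -m pendant '{"dp":[[0.0025,0,-0.0009],[0.005,0,-0.0018],[0.0075,0,-0.0027],[0.0075,0,-0.0027]],"rotation":[[0,0,0],[0,0,0],[0,0,0],[0,0,0]]}'; python3 - <<'E'
from h import *
Rc,p,o=cur();print((Rc.T@o["contact_force"]).round(2),o["moment"].round(2))
E
python3 -m pendant '{"dp":[[0.0025,0,-0.0009],[0.005,0,-0.0018],[0.0075,0,-0.0027],[0.0075,0,-0.0027]],"rotation":[[0,0,0],[0,0,0],[0,0,0],[0,0,0]]}'; python3 - <<'E'
from h import *
Rc,p,o=cur();print((Rc.T@o["contact_force"]).round(2),o["moment"].round(2))
E
```

```text
time: 18.52
tool_pos: [563.0, -281.4, 174.1]
tcp_rot: [3.14, -0.351, 0.305]
contact_force: [0.1, 0.8, -2.1]
grip_width: 25.7
finger_force: 29.8
[-0.45 -0.71  2.08] [-0.2   0.49 -0.05]
time: 19.02
tool_pos: [568.9, -279.5, 179.2]
tcp_rot: [3.14, -0.351, 0.305]
contact_force: [-0.4, -0.1, -1.9]
grip_width: 25.8
finger_force: 29.8
[-1.07 -0.01  1.65] [-0.14  0.52  0.01]
```

```bash
python3 -m pendant '{"dp":[[0.007,0,-0.0025],[0.018,0,-0.006],[0.033,0,-0.012],[0.05,0,-0.018],[0.068,0,-0.03],[0.068,0,-0.05],[0.068,0,-0.05],[0.068,0,-0.05]],"rotation":[[0,0,0],[0,0,0],[0,0,0],[0,0,0],[0,0,0],[0,0,0],[0,0,0],[0,0,0]]}'; python3 - <<'E'
from h import *
Gm=np.load("G.npy");G=(Gm[:,:3],Gm[:,3])
Rc,p,o=cur();Q=Rc@G[0].T;org=p-Q@G[1];print("tally origin",org.round(1),"dist tip",np.linalg.norm(org-tf(SP,[[45.4,0,154.4]])[0]),o["finger_force"],o["joint_positions"].round(3))
T=[524.3,10.6,-.051]
for yaw in (.8,):
  for lean,z in((40,150),(40,60),(75,60),(75,21)):
    Qt=R.from_euler("z",yaw).as_matrix()@R.from_euler("y",-lean,degrees=True).as_matrix()
    org=np.array([520,8,z]) ; print(lean,z,"foot",(org+Qt@[0,0,-54]).round(1),"tcp",(org+Qt@G[1]).round(1));go(Qt@G[0],org+Qt@G[1])
E
```

```text
time: 20.02
tool_pos: [613.1, -265.2, 248.8]
tcp_rot: [3.141, -0.35, 0.305]
contact_force: [0.7, 0.3, -2.3]
grip_width: 26.0
finger_force: 29.8
tally origin [ 635.  -257.7  230.2] dist tip 91.99068772573798 29.773546904325485 [-0.659  0.46   1.333  0.312  1.161  0.508]
40 150 foot [544.2  32.9 108.6] tcp [504.2  -9.  168.5]
dp [-0.0529, -0.2771, 0.0659] rot [0.1699, 0.0012, -0.4633] |dp| 289.7 deg 28.3
40 60 foot [544.2  32.9  18.6] tcp [504.2  -9.   78.5]
dp [-0.0838, -0.2771, 0.1505] rot [0.1699, 0.0012, -0.4633] |dp| 326.3 deg 28.3
75 60 foot [556.3  45.4  46. ] tcp [499.7 -13.6  61.9]
dp [-0.0948, -0.2741, 0.1642] rot [0.3071, 0.5991, -0.3963] |dp| 333.3 deg 44.8
75 21 foot [556.3  45.4   7. ] tcp [499.7 -13.6  22.9]
dp [-0.1082, -0.2741, 0.2008] rot [0.3071, 0.5991, -0.3963] |dp| 356.6 deg 44.8
```

```bash
python3 -m pendant '{"dp":[[-0.006,-0.03,0.004],[-0.013,-0.07,0.012],[-0.021,-0.11,0.022],[-0.029,-0.15,0.033],[-0.037,-0.19,0.044],[-0.045,-0.235,0.055],[-0.053,-0.277,0.066],[-0.053,-0.277,0.066]],"rotation":[[0.02,0,-0.06],[0.045,0,-0.12],[0.07,0,-0.19],[0.095,0,-0.26],[0.12,0,-0.33],[0.145,0,-0.4],[0.17,0.001,-0.463],[0.17,0.001,-0.463]]}'; python3 - <<'E'
from h import *
Gm=np.load("G.npy");G=(Gm[:,:3],Gm[:,3])
Rc,p,o=cur();Q=Rc@G[0].T;org=p-Q@G[1];print("tally origin",org.round(1),o["finger_force"],o["joint_positions"].round(3))
for lean,z in((40,75),(60,70),(75,60),(75,21)):
    Qt=R.from_euler("z",.8).as_matrix()@R.from_euler("y",-lean,degrees=True).as_matrix()
    org=np.array([520,8,z]) ; print(lean,z);go(Qt@G[0],org+Qt@G[1])
E
```

```text
time: 21.02
tool_pos: [502.0, -6.9, 167.2]
tcp_rot: [-3.138, -0.35, 0.8]
contact_force: [-0.2, -1.6, -1.6]
grip_width: 25.7
finger_force: 29.9
tally origin [517.7  10.2 148.6] 29.86202672123909 [-0.375  0.27   1.874  0.416  0.906  0.152]
40 75
dp [-0.0252, 0.0033, 0.0692] rot [-0.0045, 0.0017, 0.0013] |dp| 73.7 deg 0.3
60 70
dp [-0.0347, 0.0033, 0.0807] rot [-0.004, 0.3507, 0.0008] |dp| 87.9 deg 20.1
75 60
dp [-0.0421, 0.0034, 0.0967] rot [-0.0037, 0.6125, 0.0004] |dp| 105.6 deg 35.1
75 21
dp [-0.0555, 0.0035, 0.1334] rot [-0.0037, 0.6125, 0.0004] |dp| 144.5 deg 35.1
```

```bash
python3 -m pendant '{"dp":[[-0.009,0.001,0.022],[-0.017,0.002,0.044],[-0.026,0.003,0.066],[-0.0347,0.0033,0.0807],[-0.0421,0.0034,0.0967],[-0.0421,0.0034,0.0967],[-0.0421,0.0034,0.0967]],"rotation":[[0,0.08,0],[0,0.17,0],[0,0.26,0],[0,0.35,0],[0,0.48,0],[0,0.6125,0],[0,0.6125,0]]}'; python3 - <<'E'
from h import *
Gm=np.load("G.npy");G=(Gm[:,:3],Gm[:,3])
Rc,p,o=cur();Q=Rc@G[0].T;org=p-Q@G[1];print("tally origin",org.round(1),"foot",(org+Q@[0,0,-54]).round(1),"lean",np.degrees(np.arccos(Q[2,2])),o["finger_force"],o["joint_positions"].round(3))
for lean,z in((75,30),(75,21),):
    Qt=R.from_euler("z",.8).as_matrix()@R.from_euler("y",-lean,degrees=True).as_matrix()
    org=np.array([520,8,z]) ; print(lean,z);go(Qt@G[0],org+Qt@G[1])
E
```

```text
time: 21.9
tool_pos: [502.0, -18.4, 61.4]
tcp_rot: [-3.135, -0.962, 0.787]
contact_force: [0.2, 0.2, -2.0]
grip_width: 25.8
finger_force: 29.9
tally origin [522.4   3.1  59.5] foot [558.9  40.4  45.5] lean 74.97492439562406 29.938407693989575 [-0.773  0.665  2.199  1.384  0.988 -1.232]
75 30
dp [-0.0232, -0.0049, 0.0183] rot [0.0026, 0.0004, -0.0055] |dp| 30.0 deg 0.3
75 21
dp [-0.0306, -0.0048, 0.0235] rot [0.0026, 0.0004, -0.0055] |dp| 38.9 deg 0.3
```

```bash
python3 -m pendant '{"dp":[[-0.008,0,0.0055],[-0.016,0,0.011],[-0.022,0,0.0153],[-0.0255,0,0.0178],[-0.0283,0,0.0198],[-0.03,0,0.0211],[-0.03,0,0.0211]],"rotation":[[0,0,0],[0,0,0],[0,0,0],[0,0,0],[0,0,0],[0,0,0],[0,0,0]]}'; python3 - <<'E'
from h import *
Gm=np.load("G.npy");G=(Gm[:,:3],Gm[:,3])
Rc,p,o=cur();Q=Rc@G[0].T;org=p-Q@G[1];print("tally origin",org.round(1),"foot",(org+Q@[0,0,-54]).round(1),"lean",np.degrees(np.arccos(Q[2,2])),o["contact_force"],o["joint_positions"].round(3))
w=wcap("w6")
c=vision.capture("scene")["pixels"];I=c[180:270,190:310,::-1];cv2.imwrite("pics/s6.png",cv2.resize(I,None,fx=6,fy=6,interpolation=cv2.INTER_CUBIC))
E
```

```text
time: 22.78
tool_pos: [502.7, -16.0, 27.3]
tcp_rot: [3.14, -0.965, 0.799]
contact_force: [-1.2, 0.9, 1.8]
grip_width: 26.1
finger_force: 30.0
tally origin [523.    5.7  25.5] foot [559.4  43.1  11.7] lean 75.16648055811655 [-1.2400669   0.86593635  1.80420434] [-0.769  0.759  2.201  1.451  0.976 -1.352]
```

```bash
python3 -m pendant '{"dp":[[0,0,0],[0,0,0],[0,0,0],[0,0,0],[0,0,0],[0,0,0]],"rotation":[[0,0,0],[0,0,0],[0,0,0],[0,0,0],[0,0,0],[0,0,0]]}' 0.06; python3 -m pendant '{"dp":[[0.01,0,-0.015],[0.025,0,-0.035],[0.045,0,-0.065],[0.07,0,-0.1],[0.1,0,-0.14],[0.1,0,-0.14]],"rotation":[[0,0,0],[0,0,0],[0,0,0],[0,0,0],[0,0,0],[0,0,0]]}'; python3 - <<'E'
from h import *
a=vision.capture("scene")["pixels"][170:275,190:320,::-1];b=vision.capture("top")["pixels"][160:255,205:295,::-1]
M=np.zeros((600,800,3),np.uint8);a=cv2.resize(a,None,fx=3.4,fy=3.4,interpolation=cv2.INTER_CUBIC);b=cv2.resize(b,None,fx=3.9,fy=3.9,interpolation=cv2.INTER_CUBIC)
M[:a.shape[0],:a.shape[1]]=a;M[:b.shape[0],445:445+b.shape[1]]=b;cv2.imwrite("pics/fin.png",M)
E
```

```text
time: 23.62
tool_pos: [502.6, -16.2, 26.9]
tcp_rot: [3.14, -0.964, 0.799]
contact_force: [-0.7, -0.9, 0.2]
grip_width: 60.0
finger_force: 0.0
time: 24.38
tool_pos: [462.5, -59.0, 191.2]
tcp_rot: [3.128, -0.963, 0.808]
contact_force: [0.1, 0.4, 0.0]
grip_width: 59.8
finger_force: 0.0
```

View pics/fin.png

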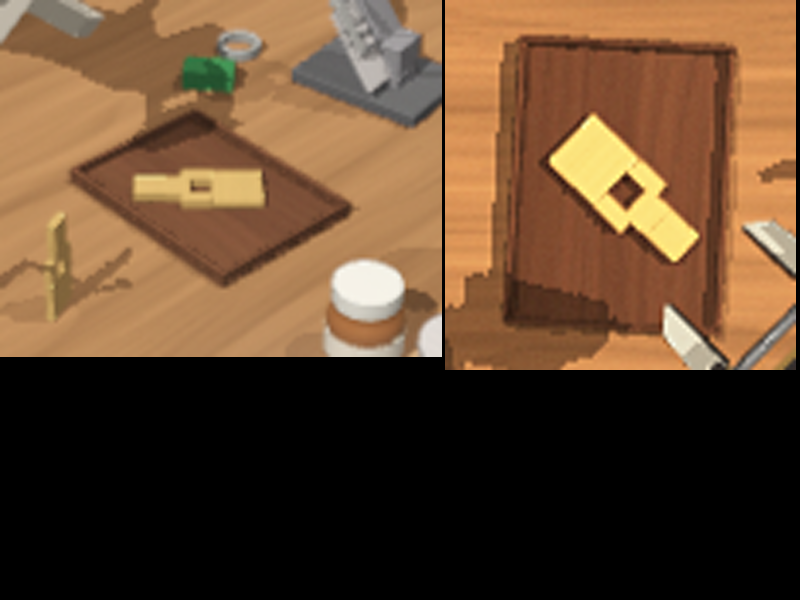

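The tally lies flat in the tray, window at (627,190), near the tray's middle and clear of all walls; the gripper is well away.

```bash
python3 -c "
from plant import workorder; print(workorder.close_job())"
```

```text
the job is handed in; nothing more can be done
None
```

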